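# Seat a load cell under the sprung clamp toe of a test bed

## Task

Pick up the load cell and set its base plate down gently, flat on the clamping bed between the two guide rails, tongue towards the red clamp toe but not yet under it. Then slide it in under the toe until the tongue bears on the hidden spring pad with about 5 newtons and never more than 10, and let go so that it stays seated there. Leave the aluminium specimen and the dial gauge where they stand.

Things in the scene. Friction and masses are not known exactly. Their poses are not given: they have to be found in the camera images.
- cell: Load cell, 0.5 kg, upright on the bench: flat aluminium base plate 120 x 50 x 10 mm (x, y, z) carrying a square steel body. Origin: centre of the plate's underside. x points along the plate to its tongue, the bare part that reaches from x = -10 to the tip at x = +60 mm; z up.
- cell_grip (a point): Point to grip on the load cell: on the axis of its square steel body (36 x 36 mm, flat parallel faces, from 10 to 50 mm above the plate's underside, with an 8 mm brass button on top). The point is at x = -28, y = 0, z = 36 mm in the cell's frame; axes as the cell's.
- fixture: Dark steel clamping bed bolted to the bench, 280 x 120 mm, top face 12 mm above the bench. Origin: centre of its underside; +x is the way the cell is slid in, z up. A dark bridge spans it at x = 36 to 76 mm, 112 mm wide, top 60 mm above the bench; the red toe hangs under it.
- rails (a point): Point on the bed's top face, midway between the near ends of the two guide rails; at x = -50, y = 0, z = 12 mm in the bed's frame, axes as the bed's. The rails are 8 mm tall, 145 mm long along the bed's +x, and their inner faces are 55 mm apart (2.5 mm clearance on each side of the plate).
- toe_edge (a point): Near lower edge of the red sprung toe (40 mm wide), at x = 31, y = 0, z = 25 mm in the bed's frame. From it a ramp slopes down to x = 50 mm, then the toe is flat to x = 74 mm, 7 mm above the bed: the plate lifts it 3 mm. It presses with about 3.3 N on the plate, so friction resists sliding by some 6 to 20 N, differently each time, most on the ramp, and holds the plate where left.
- stop: Grey stop block fixed at the far end of the bed, 28 x 50 x 34 mm; origin under its centre, at x = 124, z = 12 mm in the bed's frame. It carries the blue spring pad that meets the tongue's tip. The pad's free face is anywhere from x = 66 to 90 mm in the bed's frame, unmeasured. Its spring: 0 N at first touch, 2.2 N/mm, bottomed at 7 mm (15 N). Right preload 5 N; 2.5 to 8 N will do, never over 10.
- specimen: Plain aluminium cylinder, 52 mm diameter, 60 mm tall, standing loose on the bench; origin: centre of its underside. Not to be disturbed.
- gauge: Loose dial gauge on a round 64 mm foot, about 125 mm tall, dial 64 mm; origin: centre of its underside. Not to be disturbed.
Things that resemble listed ones, but are neither listed nor needed, are in the scene too. Leave any pink or purple look-alike of the cell alone.

How it is judged:
By the outcome, as a careful person would: the job done as asked, in the order asked, and still so for the second after the job is handed in, with the robot touching nothing.
It also fails if it takes over 72 s, if anything falls off the work surface, if the arm or the gripper's body presses on something with over 40 N, if the wrist force passes 120 N, or if a joint passes its speed limit or range.

## Robot

A 6-joint arm with a two-finger parallel gripper is mounted at the origin on the work surface. World frame = base frame: x ahead of the robot, y to its left, z up, the work surface at z = 0. Lengths are in m, angles in rad, forces in N, time in s.
With the tool pointing down it reaches from about 0.35 to 0.775 m from the base axis. Payload 7.3 kg.
Tool frame: the origin (TCP) lies at the centre of the arm's flange, where the gripper is bolted on; the fingertips stand 178 mm ahead of it and the grasp point (between the pads) lies 159 mm ahead of it; z points along the fingers, y is the line along which they close (so a half turn about z gives the same grasp; the last joint's range is limited). The gripper opens to 92 mm and grips with 3 to 60 N. Pads are 19 mm wide; open, the fingers measure 130 mm over their backs; the gripper's body (75 mm by 190 mm) begins 47 mm behind the grasp point.
Start: joints at [1.133, 0.342, 1.524, -0, 1.275, -0.146], TCP at [0.151, 0.503, 0.405] pointing down, gripper open.
Joint ranges: [-2.53, 2.53], [-0.77, 2.02], [0.04, 2.7], [-1, 4.14], [0.28, 2.66], [-3.11, 3.11]. Speed limits (rad/s): [2.57, 2.57, 3.14, 3.14, 3.14, 3.14].

## Interface

Orientations are given as [roll, pitch, yaw] about the fixed x, y, z axes, in that order (R = Rz(yaw) Ry(pitch) Rx(roll)).
In Python, from cell import robot gives the robot as it stands.
- The arm moves only by the shell command python3 -m pendant [OPENING] [FORCE], which reads ROWS from standard input. ROWS is a JSON list of rows, 1 to 8 of them, each an object with the fields tx, ty, tz (the shift in m), drx, dry, drz (a rotation vector in rad); a field left out counts as zero; each row shifts and turns the commanded pose from where the row before left it, along the tool's axes as they then stand; what a row does not reach is not made up. A row lasts 1/12 s, in which the tool goes at most 0.0417 m and 0.125 rad, less where a joint would pass 70% of its speed; a pose out of reach is approached as far as the arm can. OPENING is the finger opening in m, set as the command begins (- or left out keeps the last). The fingers move at their own pace and stop on an object; FORCE is the grip in N (left out, the last holds). Time passes only in rows, so rows that do not move let the fingers close. It prints the time, the measured TCP pose, the force, the opening and the grip force at its end. Input that does not fit is refused with a message, and nothing moves.
- robot.observe(): the state, without advancing time (a new reading comes with each control period).
- robot.read_camera(name): name is "scene" or "top"; returns a dict with "image" (420x560x3 uint8, red, green, blue), "fx", "fy", "cx", "cy" (pixels), "pose" (4x4, takes a point from camera to world coordinates). Camera axes: x right, y down, z forward; pixel columns grow to the right and rows downward; lengths in m; the calibration is good to about 2 mm. A picture is of the moment at which its call begins. There is no depth.
- robot.hand_in(): hands the job in; it is judged then, once.
The state is a dict: "time": time; "qpos": joint angles; "qvel": joint speeds; "joint_efforts": joint torques, N m; "tool_pos": TCP position; "tool_rot": TCP orientation; "contact_force": force on the tool from outside, world axes, zero at the start; "torque": the same for the moment, N m; "opening": finger opening in m; "grip_force": force on a finger pad.
Only numpy, scipy, OpenCV 4.12 (cv2) and the standard library are available. Lean on these libraries where they do the work, as an engineer would, in place of code of your own. Each camera call takes 0.05 s, during which the arm holds its last target. There are 200 camera calls.

## Working session

There is one attempt and no reset: what is moved stays moved. The work goes in short steps, Python scripts to look and compute and a shell command to move; the robot and the scene stay as the last step left them, time stands still between calls to the robot, and variables do not carry over. Pictures are saved under pics/ and viewed, at most 10 in all, crops included, and the job is handed in when it is done.

```bash
mkdir -p pics; ls
python3 - <<'E'
from cell import robot
import cv2,numpy as np
print(robot.observe())
for n in("scene","top"):
    c=robot.read_camera(n); cv2.imwrite(f"pics/{n}0.png",c["image"][:,:,::-1])
    print(n,c["fx"],c["fy"],c["cx"],c["cy"],np.round(c["pose"],4).tolist())
E
```

```text
pics
{'time': 0.0, 'qpos': array([ 1.13301047e+00,  3.42681459e-01,  1.52501483e+00, -1.46154528e-05,
        1.27540690e+00, -1.45974482e-01]), 'qvel': array([ 5.88437193e-05, -1.25617752e-03,  1.24145261e-03,  6.08039911e-04,
       -1.85581903e-03,  1.34864634e-03]), 'joint_efforts': array([-9.04145622e-05, -4.31248248e+01, -2.44221747e+01,  7.16794655e-02,
        5.61040943e-02, -1.67104563e-04]), 'tool_pos': array([0.15094218, 0.50268357, 0.40406695]), 'tool_rot': array([-3.14009615e+00, -2.05890406e-04,  2.84978539e+00]), 'contact_force': array([ 0.58457484,  0.2750754 , -0.30098394]), 'torque': array([ 0.02203834, -0.00921273,  0.02878404]), 'grip_force': 0.0, 'opening': 0.09184796802299437}
scene 430.08572358503716 430.08572358503716 278.9951002757107 201.92125963064166 [[0.2207, 0.7776, -0.5887, 1.1313], [0.9753, -0.183, 0.124, -0.0808], [-0.0113, -0.6015, -0.7988, 0.8376], [0.0, 0.0, 0.0, 1.0]]
top 399.27321931862787 399.27321931862787 278.46234531739816 210.13290366990557 [[0.026, -0.9903, 0.1365, 0.4044], [-0.9991, -0.0211, 0.0372, 0.0219], [-0.034, -0.1373, -0.9899, 0.8988], [0.0, 0.0, 0.0, 1.0]]
```

View pics/scene0.png

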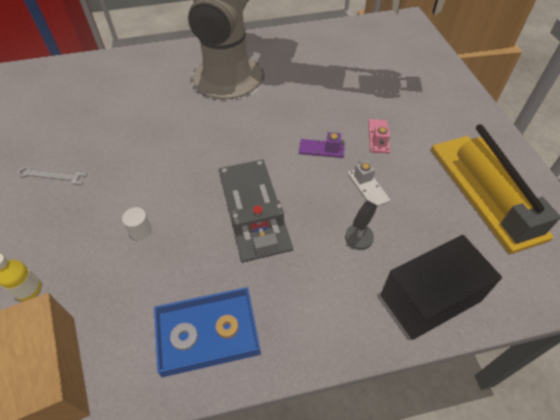

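View pics/top0.png

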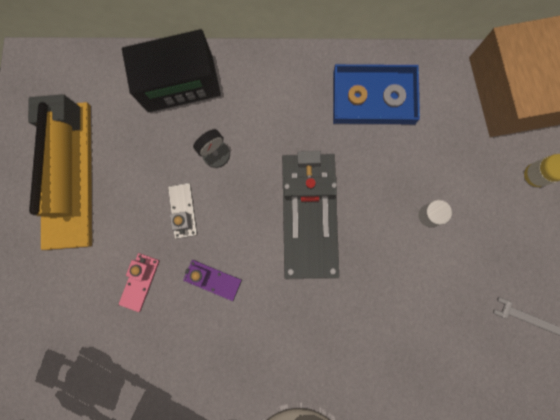

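The top view shows three cell-like things: white/grey at (181,210), purple at (212,280) and pink at (140,282). The white plate with the steel body fits the cell, since the other two are the coloured decoys. In the scene view it is at (368,180). The bed is at (310,215) in top, with its bridge and stop at the upper end. The gauge is at (213,148) and the specimen at (438,212). I'll confirm with an enlarged crop.

```bash
cat > h.py <<'E'
import cv2,numpy as np
from cell import robot
def cam(n): return robot.read_camera(n)
def ray(c,uv):
    P=c["pose"]; d=P[:3,:3]@np.array([(uv[0]-c["cx"])/c["fx"],(uv[1]-c["cy"])/c["fy"],1]); return P[:3,3],d/np.linalg.norm(d)
def onz(c,uv,z):
    o,d=ray(c,uv); return o+d*(z-o[2])/d[2]
def tri(c1,u1,c2,u2):
    A=np.zeros((3,3));b=np.zeros(3);L=[ray(c1,u1),ray(c2,u2)]
    for o,d in L:
        M=np.eye(3)-np.outer(d,d);A+=M;b+=M@o
    p=np.linalg.solve(A,b); return p,[round(float(np.linalg.norm((np.eye(3)-np.outer(d,d))@(p-o))),4) for o,d in L]
E
python3 - <<'E'
import cv2,numpy as np
t=cv2.imread("pics/top0.png");s=cv2.imread("pics/scene0.png")
r=lambda i,x,y,w,h,k:cv2.resize(i[y:y+h,x:x+w],None,fx=k,fy=k,interpolation=cv2.INTER_CUBIC)
a=np.hstack([r(t,160,175,50,75,4),r(t,275,143,75,75,4),r(t,275,207,75,75,4)])
b=np.hstack([r(s,335,145,75,70,4),r(s,210,155,90,70,4)])
w=max(a.shape[1],b.shape[1]);p=lambda i:np.pad(i,((0,0),(0,w-i.shape[1]),(0,0)))
cv2.imwrite("pics/crop1.png",np.vstack([p(a),p(b)]))
E
```

```text
(no output)
```

View pics/crop1.png

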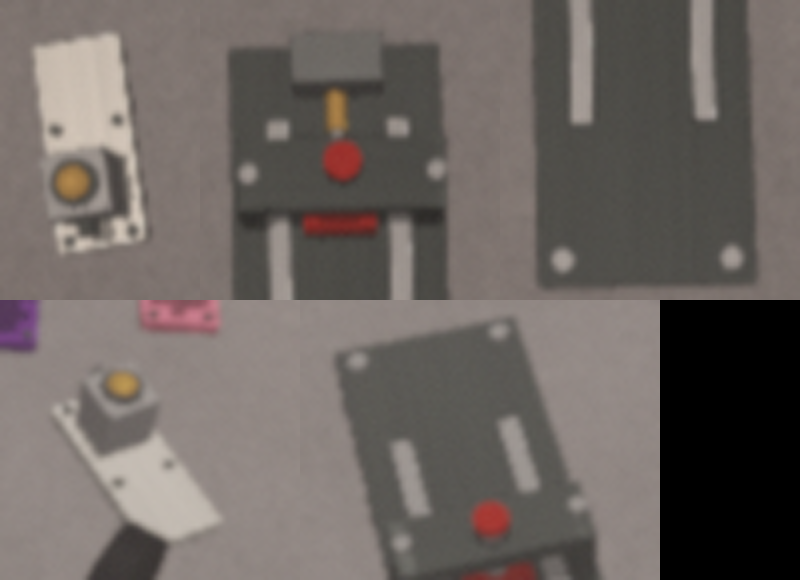

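The crop confirms it: white plate, steel body, brass button (top ≈(178,220)), tongue pointing up in the top view. The bed's near end has bolts at ≈(290,271) and (333,271). Rail near ends are at ≈(295,237) and (326,237), and the red toe is at ≈(310,199). Now I'll measure.

Run:
```python
from h import *
T=cam("top");S=cam("scene")
def mask(c,lo,hi,box,minA=3):
    x,y,w,h=box; hsv=cv2.cvtColor(c["image"],cv2.COLOR_RGB2HSV)
    m=np.zeros(hsv.shape[:2],np.uint8); m[y:y+h,x:x+w]=cv2.inRange(hsv,np.array(lo),np.array(hi))[y:y+h,x:x+w]
    n,l,st,ce=cv2.connectedComponentsWithStats(m); 
    return m,[(int(st[i,4]),ce[i].round(2).tolist(),st[i,:4].tolist()) for i in range(1,n) if st[i,4]>=minA]
br=((10,90,70),(30,255,255))
bt=mask(T,*br,(165,205,30,30));bs=mask(S,*br,(350,155,30,25));print("brass",bt[1],bs[1])
big=lambda r:max(r[1])[1]
print("button",tri(T,big(bt),S,big(bs)))
# plate
for c,box in((T,(160,175,45,70)),(S,(340,160,60,50))):
    m,cc=mask(c,(0,0,160),(180,60,255),box,20)
    m2,_=mask(c,(0,0,160),(180,60,255),box); pts=cv2.findNonZero(m2)
    r=cv2.minAreaRect(pts); b=cv2.boxPoints(r); W=np.array([onz(c,p,.010) for p in b])
    print("plate",cc,b.round(1).tolist(),"\n",W.round(4).tolist(),"sides",np.linalg.norm(W[0]-W[1]).round(4),np.linalg.norm(W[1]-W[2]).round(4),"cen",W.mean(0).round(4))
# bed outline
for c,box in((T,(270,145,80,140)),(S,(210,155,90,110))):
    m,_=mask(c,(0,0,0),(180,255,95),box)
    m=cv2.morphologyEx(m,cv2.MORPH_OPEN,np.ones((5,5))); 
    k=max(cv2.findContours(m,0,2)[0],key=cv2.contourArea); b=cv2.boxPoints(cv2.minAreaRect(k))
    W=np.array([onz(c,p,.012) for p in b]); print("bed",b.round(1).tolist(),W.round(4).tolist(),W.mean(0).round(4),np.linalg.norm(W[0]-W[1]).round(4),np.linalg.norm(W[1]-W[2]).round(4))
    m,cc=mask(c,(0,0,115),(180,60,255),(box[0]+8,box[1],box[2]-16,box[3]),6) ; print("light",cc)
    m,cc=mask(c,(0,140,70),(6,255,255),box); print("red",cc)
```

```text
brass [(59, [177.53, 220.07], [174, 216, 8, 9])] [(36, [365.17, 165.58], [362, 163, 8, 6])]
button (array([0.49449419, 0.26925914, 0.05468315]), [0.0005, 0.0005])
plate [(664, [181.61, 201.34], [169, 183, 27, 53])] [[167.39999389648438, 185.5], [188.89999389648438, 182.60000610351562], [195.89999389648438, 235.0], [174.39999389648438, 237.89999389648438]] 
 [[0.5785, 0.3112, 0.01], [0.5861, 0.2619, 0.01], [0.4666, 0.2392, 0.01], [0.459, 0.2876, 0.01]] sides 0.05 0.1216 cen [0.5225 0.275  0.01  ]
plate [(505, [372.32, 190.86], [348, 171, 43, 34])] [[347.1000061035156, 172.39999389648438], [362.0, 161.3000030517578], [390.29998779296875, 199.0], [375.3999938964844, 210.1999969482422]] 
 [[0.4697, 0.2363, 0.01], [0.4422, 0.2856, 0.01], [0.5744, 0.3109, 0.01], [0.5976, 0.2644, 0.01]] sides 0.0564 0.1346 cen [0.521  0.2743 0.01  ]
bed [[281.1000061035156, 155.0], [335.3999938964844, 153.60000610351562], [338.6000061035156, 277.1000061035156], [284.29998779296875, 278.5]] [[0.654, 0.0525, 0.012], [0.6593, -0.0711, 0.012], [0.382, -0.0798, 0.012], [0.3758, 0.0386, 0.012]] [ 0.5178 -0.015   
[... 448 characters left out ...]
7, 18, 4])]
bed [[218.6999969482422, 169.39999389648438], [269.70001220703125, 157.1999969482422], [292.0, 250.1999969482422], [241.10000610351562, 262.5]] [[0.3863, -0.0795, 0.012], [0.3749, 0.056, 0.012], [0.6601, 0.0459, 0.012], [0.6648, -0.0693, 0.012]] [ 0.5215 -0.0117  0.012 ] 0.1359 0.2854
light [(3307, [254.82, 206.49], [218, 155, 74, 110]), (108, [264.27, 193.14], [260, 184, 10, 19]), (111, [237.02, 199.07], [233, 190, 10, 19]), (21, [235.0, 215.0], [233, 213, 5, 5]), (270, [266.88, 237.73], [254, 224, 26, 24]), (15, [260.67, 230.07], [259, 228, 5, 5]), (55, [246.56, 235.02], [243, 231, 8, 9])]
red [(53, [257.34, 209.43], [254, 206, 8, 8]), (37, [259.43, 224.38], [252, 222, 16, 6])]
```

Run:
```python
from h import *
T=cam("top");S=cam("scene")
g=lambda c:c["image"].astype(float).mean(2)
def cent(c,x,y,r=4,th=115):
    im=g(c)[y-r:y+r+1,x-r:x+r+1]; w=np.clip(im-th,0,None); yy,xx=np.mgrid[y-r:y+r+1,x-r:x+r+1]; return (w*xx).sum()/w.sum(),(w*yy).sum()/w.sum()
for a,b in(((290,271),(224,169)),((332,271),(260,162))):
    ua,ub=cent(T,*a),cent(S,*b,r=3); print("bolt",np.round(ua+ub,1),tri(T,ua,S,ub), onz(T,ua,.012))
print("knob",tri(T,(310.19,182.81),S,(257.34,209.43)))
for c,bx in((T,[(289,198,12,44),(319,198,12,44)]),(S,[(230,188,15,22),(258,182,15,22)])):
    for x,y,w,h in bx:
        m=np.zeros(g(c).shape,np.uint8); m[y:y+h,x:x+w]=(g(c)[y:y+h,x:x+w]>112)
        r=cv2.minAreaRect(cv2.findNonZero(m)); b=cv2.boxPoints(r)
        W=np.array([onz(c,p,.020) for p in b]); W=W[np.argsort(W[:,0])]
        n,f=W[:2].mean(0),W[2:].mean(0); d=f-n
        print("rail near",n.round(4),"far",f.round(4),"yaw",np.arctan2(d[1],d[0]).round(4))
```

```text
bolt [290.2 271.6 223.6 168.9] (array([ 0.39053397, -0.02065401,  0.01499495]), [0.0465, 0.0465]) [0.39111601 0.02586554 0.012     ]
bolt [332.5 270.9 259.2 161.7] (array([ 0.40617226, -0.02027948,  0.05244964]), [0.0433, 0.0433]) [ 0.39500679 -0.06647929  0.012     ]
knob (array([ 0.57749628, -0.01267838,  0.07352838]), [0.0004, 0.0004])
rail near [0.4666 0.0181 0.02  ] far [0.5536 0.0199 0.02  ] yaw 0.0205
rail near [ 0.4704 -0.0499  0.02  ] far [ 0.555 -0.049  0.02 ] yaw 0.0099
rail near [ 0.4681 -0.0512  0.02  ] far [ 0.5261 -0.0485  0.02  ] yaw 0.046
rail near [0.4614 0.0285 0.02  ] far [0.5219 0.016  0.02  ] yaw -0.2044
```

Run:
```python
from h import *
T=cam("top");S=cam("scene")
g=lambda c:c["image"].astype(float).mean(2)
def cent(c,x,y,r=4,th=112):
    im=g(c)[y-r:y+r+1,x-r:x+r+1]; w=np.clip(im-th,0,None); yy,xx=np.mgrid[y-r:y+r+1,x-r:x+r+1]; return (w*xx).sum()/w.sum(),(w*yy).sum()/w.sum()
P=[]
for a,b in(((290,271),(260,162)),((332,271),(224,170)),((287,186),(279,206)),((334,185),(235,215))):
    ua,ub=cent(T,*a,r=3),cent(S,*b,r=3); p=tri(T,ua,S,ub);P.append(p[0]); print("bolt",np.round(ua+ub,1),p)
P=np.array(P);n,f=P[:2].mean(0),P[2:].mean(0)
for v in (f-n,P[2]-P[0],P[3]-P[1]):print("yaw long",np.arctan2(v[1],v[0]))
for v in(P[0]-P[1],P[2]-P[3]):print("yaw across",np.arctan2(-v[0],v[1]))
def rowc(x0,x1,rows):
    o=[]
    for y in rows:
        w=np.clip(g(T)[y,x0:x1]-90,0,None); o.append(onz(T,((w*np.arange(x0,x1)).sum()/w.sum(),y),.020)[:2])
    return np.array(o)
for x0,x1 in((289,301),(319,331)):
    q=np.vstack([rowc(x0,x1,range(204,235)),rowc(x0-2,x1,range(174,177))]); k=np.polyfit(q[:,0],q[:,1],1); print("rail slope",k,"res",np.abs(np.polyval(k,q[:,0])-q[:,1]).max(), "y at .47",np.polyval(k,.47))
```

```text
bolt [290.2 271.6 259.1 161.6] (array([0.39121286, 0.02547901, 0.0201545 ]), [0.0004, 0.0004])
bolt [332.5 270.9 223.8 169.4] (array([ 0.39493047, -0.06643881,  0.01810786]), [0.0006, 0.0006])
bolt [286.6 185.9 279.9 205. ] (array([0.57152786, 0.03820458, 0.06598637]), [0.0009, 0.0009])
bolt [333.9 184.7 234.9 215.2] (array([ 0.5760077 , -0.06304695,  0.06567885]), [0.0003, 0.0003])
yaw long 0.04456861560949909
yaw long 0.07045724254451556
yaw long 0.018729387860711804
yaw across 0.040422866090865074
yaw across 0.0442157967702707
rail slope [ 0.03680841 -0.0004998 ] res 0.0006815720679887866 y at .47 0.016800147086990746
rail slope [ 0.03387711 -0.06588683] res 0.0010859495443781425 y at .47 -0.049964588593020484
```

```bash
cat >> h.py <<'E'
from scipy.spatial.transform import Rotation as Ro
def delta(gx,gy,gz,yaw):
    "tool-axis shift (after turning) to bring the grasp point to gx,gy,gz, tool down"
    s=robot.observe(); R=Ro.from_euler('xyz',s["tool_rot"]); G=Ro.from_euler('xyz',[np.pi,0,yaw])
    print("t",round(s["time"],2),"pos",s["tool_pos"].round(4),"rot",s["tool_rot"].round(4),"F",s["contact_force"].round(2),"grip",round(s["grip_force"],1),"op",round(s["opening"],4))
    print("turn(tool)",(R.inv()*G).as_rotvec().round(4),"shift(tool, now)",R.inv().apply(np.array([gx,gy,gz+.159])-s["tool_pos"]).round(4))
E
echo '[{"drz": -0.12}, {"drz": -0.12}, {"drz": -0.12}, {"drz": -0.122}, {}, {}]' | python3 -m pendant 0.08
python3 -c "
from h import *
delta(.4945,.2695,.036,3.332)"
```

```text
time: 0.9
tool_pos: [0.151, 0.5028, 0.4047]
tool_rot: [3.142, -0.0, -2.955]
contact_force: [-0.4, 0.3, -0.5]
opening: 0.0799
grip_force: 0.0
t 0.9 pos [0.151  0.5028 0.4047] rot [ 3.1416 -0.     -2.955 ] F [-0.45  0.27 -0.51] grip 0.0 op 0.0799
turn(tool) [ 0.     -0.     -0.0038] shift(tool, now) [-0.2943 -0.293   0.2097]
```

```bash
echo '[{"tx": -0.0245, "ty": -0.0244}, {"tx": -0.0245, "ty": -0.0244}, {"tx": -0.0245, "ty": -0.0244}, {"tx": -0.0245, "ty": -0.0244}, {"tx": -0.0245, "ty": -0.0244}, {"tx": -0.0245, "ty": -0.0244}, {"tx": -0.0245, "ty": -0.0244}, {"tx": -0.0245, "ty": -0.0244}]' | python3 -m pendant
echo '[{"tx": -0.0245, "ty": -0.0244, "tz": 0.02}, {"tx": -0.0245, "ty": -0.0244, "tz": 0.02}, {"tx": -0.0245, "ty": -0.0244, "tz": 0.02}, {"tx": -0.0245, "ty": -0.0244, "tz": 0.02}, {}, {}, {}]' | python3 -m pendant
python3 -c "
from h import *
delta(.4945,.2695,.036,3.332)
c=cam('scene');cv2.imwrite('pics/s1.png',cv2.resize(c['image'][90:250,270:470,::-1],None,fx=4,fy=4)[:600])"
```

```text
time: 1.57
tool_pos: [0.3816, 0.347, 0.4049]
tool_rot: [3.141, 0.0, -2.956]
contact_force: [0.3, 0.9, 0.1]
opening: 0.0801
grip_force: 0.0
time: 2.15
tool_pos: [0.4949, 0.271, 0.3248]
tool_rot: [3.141, -0.001, -2.954]
contact_force: [-0.5, 0.2, 0.0]
opening: 0.0803
grip_force: 0.0
t 2.15 pos [0.4949 0.271  0.3248] rot [ 3.1412e+00 -5.0000e-04 -2.9541e+00] F [-0.53  0.21  0.02] grip 0.0 op 0.0803
turn(tool) [ 0.0004 -0.0005 -0.0029] shift(tool, now) [ 0.0006 -0.0014  0.1298]
```

View pics/s1.png

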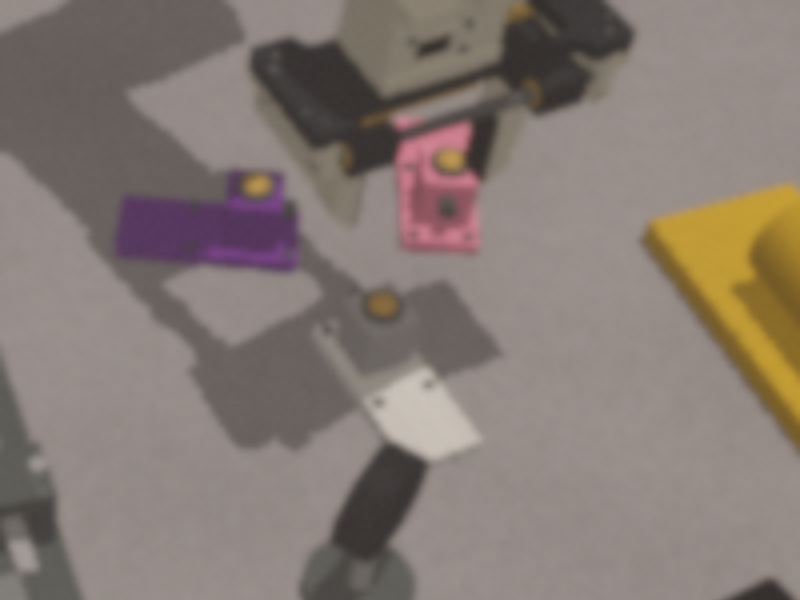

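The open gripper hovers in line with the cell (crop (380,300)), the gauge is clear at crop (360,560), and the decoys are out of the fingers' path. I'll descend and grip.

```bash
echo '[{"tx": 0.0006, "ty": -0.0014, "tz": 0.02}, {"tz": 0.02}, {"tz": 0.02}, {"tz": 0.02}, {"tz": 0.02}, {"tz": 0.02}, {"tz": 0.01}, {}]' | python3 -m pendant
echo '[{}, {}]' | python3 -m pendant
echo '[{}, {}, {}, {}, {}, {}, {}, {}]' | python3 -m pendant 0.0 30
python3 -c "
from h import *
delta(.4945,.2695,.036,3.332)"
```

```text
time: 2.87
tool_pos: [0.4935, 0.2701, 0.1936]
tool_rot: [-3.141, -0.003, -2.951]
contact_force: [-0.3, -0.9, 0.1]
opening: 0.0797
grip_force: 0.0
time: 3.03
tool_pos: [0.495, 0.27, 0.1963]
tool_rot: [3.141, 0.003, -2.951]
contact_force: [0.6, -0.2, 0.0]
opening: 0.0799
grip_force: 0.0
time: 3.7
tool_pos: [0.4948, 0.2694, 0.1947]
tool_rot: [3.142, 0.0, -2.951]
contact_force: [0.0, 0.6, 0.8]
opening: 0.0357
grip_force: 30.0
t 3.7 pos [0.4948 0.2694 0.1947] rot [ 3.1415  0.     -2.9514] F [0.02 0.57 0.82] grip 30.0 op 0.0357
turn(tool) [ 0.0001  0.     -0.0003] shift(tool, now) [ 0.0002  0.0001 -0.0003]
```

```bash
echo '[{"tz": -0.01}, {"tz": -0.02}, {"tz": -0.025}, {"tz": -0.025, "drz": 0.05}, {"tz": -0.02, "drz": 0.05}, {"drz": 0.049}, {}, {}]' | python3 -m pendant
python3 -c "
from h import *
delta(.4455,-.0177,.100,3.183)"
```

```text
time: 4.37
tool_pos: [0.4943, 0.2692, 0.2946]
tool_rot: [-3.141, -0.001, -3.099]
contact_force: [0.5, 0.5, -4.9]
opening: 0.036
grip_force: 30.0
t 4.37 pos [0.4943 0.2692 0.2946] rot [-3.1412e+00 -1.2000e-03 -3.0989e+00] F [ 0.5   0.55 -4.86] grip 30.0 op 0.036
turn(tool) [-0.0004 -0.0012  0.0013] shift(tool, now) [ 0.061  -0.2846  0.0357]
```

```bash
echo '[{"tx": 0.005, "ty": -0.02}, {"tx": 0.005, "ty": -0.025}, {"tx": 0.005, "ty": -0.025}, {"tx": 0.005, "ty": -0.025}, {"tx": 0.005, "ty": -0.025}, {"tx": 0.005, "ty": -0.025}, {"tx": 0.005, "ty": -0.025}, {"tx": 0.005, "ty": -0.025}]' | python3 -m pendant
echo '[{"tx": 0.005, "ty": -0.025}, {"tx": 0.005, "ty": -0.025}, {"tx": 0.005, "ty": -0.025}, {"tx": 0.006, "ty": -0.0146}, {"tz": 0.015}, {"tz": 0.015}, {}, {}]' | python3 -m pendant
echo '[{}, {}]' | python3 -m pendant
python3 - <<'E'
from h import *
delta(.4455,-.0177,.060,3.183)
t=cam('top');s=cam('scene')
r=lambda c,x,y,w,h:cv2.resize(c['image'][y:y+h,x:x+w,::-1],None,fx=4,fy=4,interpolation=2)
cv2.imwrite('pics/c2.png',np.hstack([r(t,265,140,95,150),r(s,195,120,105,150)]))
E
```

```text
time: 5.03
tool_pos: [0.462, 0.0718, 0.2938]
tool_rot: [3.141, -0.003, -3.099]
contact_force: [1.1, -0.6, -3.3]
opening: 0.0361
grip_force: 30.0
time: 5.7
tool_pos: [0.445, -0.0174, 0.2638]
tool_rot: [3.141, -0.003, -3.1]
contact_force: [-1.0, 0.1, -4.2]
opening: 0.0355
grip_force: 30.0
time: 5.87
tool_pos: [0.4458, -0.0173, 0.2653]
tool_rot: [-3.141, 0.001, -3.099]
contact_force: [0.6, -0.2, -3.6]
opening: 0.0359
grip_force: 30.0
t 5.87 pos [ 0.4458 -0.0173  0.2653] rot [-3.1414e+00  9.0000e-04 -3.0994e+00] F [ 0.57 -0.18 -3.55] grip 30.0 op 0.0359
turn(tool) [-0.0002  0.0009  0.0007] shift(tool, now) [ 0.0004 -0.0004  0.0463]
```

View pics/c2.png

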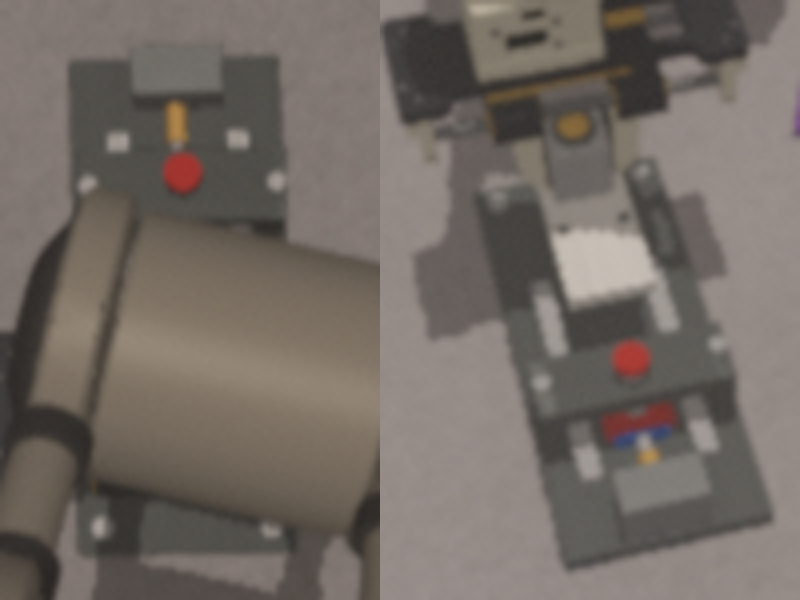

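The cell hangs in the gripper over the bed with its tongue (scene ≈(243,196)–(265,192)) pointing at the toe. The blue pad shows at ≈(260,229), behind the toe; the top view is hidden by the arm. I'll check the tongue's lateral fit from the scene view before lowering.

```bash
cat >> h.py <<'E'
YB=.041; B0=np.array([.5185,-.0147])
def bed(p):
    d=np.asarray(p)[:2]-B0; c,s=np.cos(YB),np.sin(YB); return np.array([c*d[0]+s*d[1],-s*d[0]+c*d[1]])
def tongue(c,box,ztop,th=165):
    x,y,w,h=box; m=np.zeros(c["image"].shape[:2],np.uint8); m[y:y+h,x:x+w]=(c["image"][y:y+h,x:x+w].min(2)>th)*255
    k=max(cv2.findContours(m,0,2)[0],key=cv2.contourArea); W=np.array([bed(onz(c,p[0].astype(float),ztop)) for p in k]); return k,W
E
python3 - <<'E'
from h import *
s=cam('scene'); z=.0803
for th in(150,165,180):
    k,W=tongue(s,(225,165,50,40),z,th)
    b=W[:,0]; 
    print(th,"x max",W[:,0].max().round(4),"y range by x:")
    for x in np.arange(-.02,.02,.006):
        q=W[abs(b-x)<.003]; 
        if len(q)>1: print("  ",round(x,3),q[:,1].min().round(4),q[:,1].max().round(4),"mid",((q[:,1].min()+q[:,1].max())/2).round(4))
st=robot.observe();print("expected grasp bed",bed(st["tool_pos"]))
for z in(.02,):
    for nm,bx in(("railR",(228,188,16,24)),("railL",(254,185,14,22))):
        k,W=tongue(s,bx,z,112);print(nm,W[:,0].min(),W[:,0].max(),W[:,1].min(),W[:,1].max(),np.median(W[:,1]))
E
```

```text
150 x max 0.0154 y range by x:
   -0.02 -0.0247 0.0221 mid -0.0013
   -0.014 -0.0231 0.0236 mid 0.0003
   -0.008 -0.0249 0.0237 mid -0.0006
   -0.002 -0.0233 0.0223 mid -0.0005
   0.004 -0.0246 0.0238 mid -0.0004
   0.01 -0.0242 0.0261 mid 0.001
   0.016 -0.0226 0.0232 mid 0.0003
165 x max 0.0132 y range by x:
   -0.02 -0.0219 0.0177 mid -0.0021
   -0.014 -0.0237 0.0229 mid -0.0004
   -0.002 -0.024 0.0223 mid -0.0008
   0.004 -0.0224 0.0231 mid 0.0004
   0.01 -0.0236 0.0217 mid -0.0009
180 x max 0.0095 y range by x:
   -0.02 -0.008 0.0081 mid 0.0001
   -0.014 -0.0093 0.0119 mid 0.0013
   -0.008 -0.009 0.012 mid 0.0015
   -0.002 -0.0074 0.0129 mid 0.0027
   0.004 -0.0093 0.01 mid 0.0003
   0.01 -0.0078 0.013 mid 0.0026
expected grasp bed [-0.07285188  0.00038499]
railR -0.039635601959951805 0.005343696430788254 -0.040798786587524505 -0.02776861940221258 -0.03552456343013395
railL -0.05395707549536407 0.0052842668389146705 0.009135831925510304 0.039370318454439286 0.027997722461329328
```

```bash
echo '[{"ty": -0.0004, "tz": 0.015}, {"tz": 0.015}, {"tz": 0.01}, {"tz": 0.006}, {"tz": 0.004}, {"tz": 0.002}, {}, {}]' | python3 -m pendant
echo '[{"tz": 0.002}, {"tz": 0.001}, {}, {}]' | python3 -m pendant
python3 -c "
from h import *
delta(.4455,-.0177,.048,3.183)
for i in range(6):
  cam('scene');s=robot.observe();print(s['contact_force'].round(2),s['torque'].round(3),s['tool_pos'][2].round(4))"
```

```text
time: 6.68
tool_pos: [0.4458, -0.0179, 0.2131]
tool_rot: [-3.141, 0.001, -3.1]
contact_force: [0.0, -0.2, -4.9]
opening: 0.0359
grip_force: 30.0
time: 7.02
tool_pos: [0.4455, -0.0179, 0.2098]
tool_rot: [3.142, 0.0, -3.1]
contact_force: [-0.2, -0.5, -3.5]
opening: 0.0358
grip_force: 30.0
t 7.02 pos [ 0.4455 -0.0179  0.2098] rot [ 3.1415e+00  2.0000e-04 -3.1004e+00] F [-0.21 -0.51 -3.48] grip 30.0 op 0.0358
turn(tool) [ 0.0001  0.0002 -0.0002] shift(tool, now) [0.     0.0002 0.0028]
[ 0.6   0.72 -3.38] [0.008 0.065 0.037] 0.2098
[-0.67  0.24 -3.43] [0.077 0.024 0.006] 0.2098
[-0.41 -0.37 -4.25] [0.027 0.024 0.025] 0.2098
[-0.76 -0.11 -4.33] [0.011 0.044 0.022] 0.2098
[ 0.15 -0.26 -3.54] [ 0.03   0.05  -0.019] 0.2098
[-0.15 -0.72 -4.77] [0.011 0.039 0.033] 0.2097
```

Still hanging free, about 3 mm up. I'll go down in small steps.

```bash
echo '[{"tz": 0.001}, {"tz": 0.0008}, {}, {}]' | python3 -m pendant
echo '[{"tz": 0.0005}, {}, {}]' | python3 -m pendant
echo '[{"tz": 0.0004}, {}, {}]' | python3 -m pendant
echo '[{"tz": 0.0004}, {}, {}]' | python3 -m pendant
```

```text
time: 7.65
tool_pos: [0.4455, -0.0178, 0.2078]
tool_rot: [3.141, -0.0, -3.1]
contact_force: [-0.0, -0.2, -4.7]
opening: 0.036
grip_force: 30.0
time: 7.9
tool_pos: [0.4455, -0.0179, 0.2074]
tool_rot: [3.142, 0.0, -3.1]
contact_force: [-0.8, 0.4, -4.3]
opening: 0.0361
grip_force: 30.0
time: 8.15
tool_pos: [0.4455, -0.0179, 0.207]
tool_rot: [3.142, -0.0, -3.1]
contact_force: [0.7, 0.1, -3.5]
opening: 0.036
grip_force: 30.0
time: 8.4
tool_pos: [0.4455, -0.0178, 0.2067]
tool_rot: [3.142, 0.0, -3.1]
contact_force: [0.5, -0.4, -2.7]
opening: 0.0357
grip_force: 30.0
```

```bash
echo '[{"tz": 0.0003}, {}, {}]' | python3 -m pendant
echo '[{"tz": 0.0003}, {}, {}]' | python3 -m pendant
python3 - <<'E'
from h import *
F=[]
for i in range(6):
  cam('top');s=robot.observe();F.append(np.r_[s['contact_force'],s['torque']])
print(np.mean(F,0).round(3),s['tool_pos'])
s=cam('scene')
k,W=tongue(s,(225,175,50,45),.022,150);print("xmax",W[:,0].max(),W[:,1].min(),W[:,1].max())
cv2.imwrite('pics/c3.png',cv2.resize(s['image'][130:250,200:300,::-1],None,fx=5,fy=5,interpolation=2))
E
```

```text
time: 8.65
tool_pos: [0.4455, -0.0179, 0.2067]
tool_rot: [-3.142, 0.0, -3.1]
contact_force: [-2.4, 0.3, 6.4]
opening: 0.0361
grip_force: 30.0
time: 8.9
tool_pos: [0.4455, -0.0179, 0.2067]
tool_rot: [-3.142, 0.001, -3.1]
contact_force: [-2.5, 0.0, 10.3]
opening: 0.036
grip_force: 30.0
[-3.936  0.354  9.721  0.147  0.66  -0.022] [ 0.44551187 -0.01786889  0.20667775]
xmax 0.006802189417369301 -0.026021130779878367 0.023887259823304637
```

View pics/c3.png

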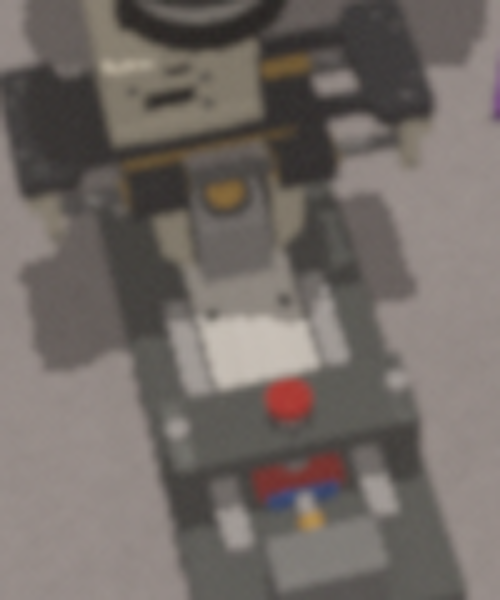

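The plate sits flat between the rails, with its tongue's front edge at crop (210,390)–(320,365), short of the bridge. The height matches (TCP 0.2067, as expected). I'll ease the downforce, firm up the grip, and slide to the ramp.

```bash
echo '[{"tz": -0.0004}, {}, {}]' | python3 -m pendant - 50
echo '[{"tx": -0.002}, {"tx": -0.003}, {"tx": -0.003}, {}, {}]' | python3 -m pendant
echo '[{"tx": -0.003}, {"tx": -0.003}, {"tx": -0.002}, {}, {}]' | python3 -m pendant
cat >> h.py <<'E'
def feel(n=4):
    F=[]
    for i in range(n):
        robot.read_camera('top'); s=robot.observe(); F.append(np.r_[s['contact_force'],s['torque']])
    F=np.mean(F,0); c,q=np.cos(YB),np.sin(YB); b=bed(s['tool_pos'])
    print("t %.2f tip x %.4f y %.4f z %.4f | Fx %.2f Fy %.2f Fz %.2f | T %s op %.4f rot %s"%(s['time'],b[0]+.088,b[1],s['tool_pos'][2],c*F[0]+q*F[1],-q*F[0]+c*F[1],F[2],F[3:].round(2),s['opening'],s['tool_rot'].round(4)))
E
python3 -c "
from h import *
feel()"
```

```text
time: 9.5
tool_pos: [0.4456, -0.0178, 0.2067]
tool_rot: [3.142, 0.0, -3.1]
contact_force: [-2.0, 0.8, 6.6]
opening: 0.0356
grip_force: 50.0
time: 9.92
tool_pos: [0.4534, -0.0175, 0.2067]
tool_rot: [3.142, -0.0, -3.1]
contact_force: [-3.5, 0.2, 7.0]
opening: 0.0354
grip_force: 50.0
time: 10.33
tool_pos: [0.4612, -0.0172, 0.2067]
tool_rot: [3.141, -0.001, -3.1]
contact_force: [-5.0, -0.7, 8.0]
opening: 0.0352
grip_force: 50.0
t 10.53 tip x 0.0306 y -0.0001 z 0.2067 | Fx -4.54 Fy 0.20 Fz 7.70 | T [0.05 0.66 0.02] op 0.0358 rot [ 3.1414e+00 -8.0000e-04 -3.1002e+00]
```

```bash
echo '[{"tz": -0.0004}, {}, {}]' | python3 -m pendant
echo '[{"tx": -0.002}, {"tx": -0.002}, {}]' | python3 -m pendant
echo '[{"tx": -0.002}, {"tx": -0.002}, {}]' | python3 -m pendant
echo '[{"tx": -0.002}, {"tx": -0.002}, {}]' | python3 -m pendant
python3 -c "
from h import *
feel()"
```

```text
time: 10.78
tool_pos: [0.4615, -0.0172, 0.2067]
tool_rot: [3.141, -0.0, -3.1]
contact_force: [-3.0, 0.6, 1.7]
opening: 0.0358
grip_force: 50.0
time: 11.03
tool_pos: [0.4661, -0.0171, 0.2067]
tool_rot: [-3.142, 0.001, -3.1]
contact_force: [0.3, 0.1, 0.1]
opening: 0.0357
grip_force: 50.0
time: 11.28
tool_pos: [0.4691, -0.0168, 0.2067]
tool_rot: [3.141, -0.002, -3.1]
contact_force: [-6.9, -1.1, 4.3]
opening: 0.0357
grip_force: 50.0
time: 11.53
tool_pos: [0.4724, -0.0165, 0.2067]
tool_rot: [3.141, -0.004, -3.1]
contact_force: [-9.5, -1.0, 6.6]
opening: 0.0356
grip_force: 50.0
t 11.73 tip x 0.0419 y 0.0001 z 0.2067 | Fx -9.14 Fy -0.06 Fz 7.09 | T [-0.13  1.03  0.  ] op 0.0358 rot [ 3.1409 -0.0038 -3.1001]
```

```bash
echo '[{"tx": -0.002}, {"tx": -0.002}, {}]' | python3 -m pendant
echo '[{"tx": -0.002}, {"tx": -0.002}, {}]' | python3 -m pendant
echo '[{"tx": -0.002}, {"tx": -0.002}, {}]' | python3 -m pendant
python3 -c "
from h import *
feel()"
```

```text
time: 11.98
tool_pos: [0.4763, -0.0163, 0.2067]
tool_rot: [3.141, -0.005, -3.1]
contact_force: [-9.9, 0.4, 8.8]
opening: 0.0354
grip_force: 50.0
time: 12.23
tool_pos: [0.4805, -0.0161, 0.2067]
tool_rot: [3.141, -0.004, -3.1]
contact_force: [-9.2, 1.0, 6.7]
opening: 0.0355
grip_force: 50.0
time: 12.48
tool_pos: [0.4848, -0.016, 0.2067]
tool_rot: [3.141, -0.003, -3.1]
contact_force: [-7.5, 0.6, 6.0]
opening: 0.0355
grip_force: 50.0
t 12.68 tip x 0.0542 y 0.0001 z 0.2067 | Fx -7.21 Fy 0.63 Fz 4.97 | T [-0.02  0.82 -0.01] op 0.0360 rot [ 3.1410e+00 -2.8000e-03 -3.1001e+00]
```

```bash
for i in 1; do :; done
echo '[{"tx": -0.001}, {"tx": -0.001}, {"tx": -0.001}, {}]' | python3 -m pendant
python3 -c "
from h import *
feel()"
echo '[{"tx": -0.001}, {"tx": -0.001}, {"tx": -0.001}, {}]' | python3 -m pendant
python3 -c "
from h import *
feel()"
```

```text
time: 13.02
tool_pos: [0.4875, -0.0159, 0.2067]
tool_rot: [3.141, -0.004, -3.1]
contact_force: [-8.2, 1.1, 5.8]
opening: 0.0358
grip_force: 50.0
t 13.22 tip x 0.0570 y 0.0001 z 0.2067 | Fx -8.69 Fy 0.43 Fz 6.21 | T [-0.04  0.96  0.01] op 0.0357 rot [ 3.1409 -0.0034 -3.1001]
time: 13.55
tool_pos: [0.4906, -0.0158, 0.2067]
tool_rot: [3.141, -0.003, -3.1]
contact_force: [-8.8, 1.1, 5.8]
opening: 0.0355
grip_force: 50.0
t 13.75 tip x 0.0600 y 0.0001 z 0.2067 | Fx -8.82 Fy 0.65 Fz 6.07 | T [-0.06  0.95  0.01] op 0.0358 rot [ 3.1409 -0.0033 -3.1001]
```

```bash
echo '[{"tx": -0.001}, {"tx": -0.001}, {}]' | python3 -m pendant | grep force
python3 -c "
from h import *
feel()"
echo '[{"tx": -0.001}, {"tx": -0.0005}, {}]' | python3 -m pendant | grep force
python3 -c "
from h import *
feel()"
```

```text
contact_force: [-7.8, -0.2, 6.5]
grip_force: 50.0
t 14.20 tip x 0.0620 y 0.0001 z 0.2067 | Fx -8.66 Fy 0.51 Fz 6.32 | T [-0.04  0.95  0.02] op 0.0357 rot [ 3.141  -0.0033 -3.1001]
contact_force: [-8.9, 0.5, 6.2]
grip_force: 50.0
t 14.65 tip x 0.0634 y 0.0001 z 0.2067 | Fx -8.52 Fy 0.09 Fz 6.40 | T [-0.1   0.96  0.  ] op 0.0359 rot [ 3.1409 -0.0036 -3.1001]
```

```bash
echo '[{"tx": -0.001}, {"tx": -0.0005}, {}]' | python3 -m pendant | grep force
python3 -c "
from h import *
feel()"
```

```text
contact_force: [-9.0, 0.9, 6.2]
grip_force: 50.0
t 15.10 tip x 0.0649 y 0.0001 z 0.2067 | Fx -8.79 Fy 0.10 Fz 6.01 | T [-0.07  0.99  0.02] op 0.0357 rot [ 3.1409 -0.0036 -3.1002]
```

```bash
echo '[{"tx": -0.001}, {"tx": -0.0005}, {}]' | python3 -m pendant | grep contact
python3 -c "
from h import *
feel(3)"
echo '[{"tx": -0.001}, {"tx": -0.0005}, {}]' | python3 -m pendant | grep contact
python3 -c "
from h import *
feel(3)"
```

```text
contact_force: [-8.9, 0.6, 6.3]
t 15.50 tip x 0.0665 y 0.0001 z 0.2067 | Fx -8.61 Fy 0.78 Fz 6.24 | T [-0.11  1.02 -0.01] op 0.0356 rot [ 3.1409 -0.0035 -3.1002]
contact_force: [-9.5, 0.7, 6.2]
t 15.90 tip x 0.0680 y 0.0001 z 0.2067 | Fx -9.18 Fy 0.54 Fz 5.70 | T [-0.06  0.97 -0.03] op 0.0357 rot [ 3.1409 -0.0036 -3.1001]
```

```bash
echo '[{"tx": -0.0007}, {"tx": -0.0003}, {}]' | python3 -m pendant | grep contact
python3 -c "
from h import *
feel(4)"
```

```text
contact_force: [-10.7, 0.2, 8.7]
t 16.35 tip x 0.0687 y 0.0001 z 0.2067 | Fx -10.04 Fy 0.06 Fz 7.45 | T [-0.15  1.14 -0.03] op 0.0359 rot [ 3.1409 -0.0043 -3.1001]
```

```bash
echo '[{"tx": -0.0007}, {"tx": -0.0003}, {}]' | python3 -m pendant | grep contact
python3 -c "
from h import *
feel(4)"
```

```text
contact_force: [-12.7, -1.4, 9.9]
t 16.80 tip x 0.0694 y 0.0001 z 0.2067 | Fx -11.81 Fy 0.02 Fz 8.64 | T [-0.2   1.36 -0.03] op 0.0356 rot [ 3.1408 -0.0053 -3.1001]
```

```bash
echo '[{"tx": -0.0007}, {"tx": -0.0003}, {}]' | python3 -m pendant | grep contact
python3 -c "
from h import *
feel(4)"
```

```text
contact_force: [-14.0, -0.7, 11.5]
t 17.25 tip x 0.0701 y 0.0001 z 0.2067 | Fx -13.72 Fy -0.21 Fz 10.73 | T [-0.26  1.53 -0.07] op 0.0357 rot [ 3.1407 -0.0062 -3.1001]
```

```bash
echo '[{"tx": -0.0007}, {"tx": -0.0006}, {}]' | python3 -m pendant | grep contact
python3 -c "
from h import *
feel(5)"
```

```text
contact_force: [-17.4, -1.6, 12.8]
t 17.75 tip x 0.0709 y 0.0001 z 0.2067 | Fx -16.12 Fy -0.52 Fz 12.96 | T [-0.37  1.93 -0.09] op 0.0361 rot [ 3.1406 -0.0079 -3.1   ]
```

Spring preload is estimated at ~4.5 N, from about 2 mm past touch and from the force rise less friction. I'll relax the arm's push before releasing.

```bash
echo '[{"tx": 0.0008}, {"tx": 0.0007}, {}]' | python3 -m pendant | grep contact
python3 -c "
from h import *
feel(4)"
```

```text
contact_force: [-10.0, -0.4, 7.6]
t 18.20 tip x 0.0704 y 0.0001 z 0.2067 | Fx -10.14 Fy 0.49 Fz 7.69 | T [-0.12  1.38 -0.07] op 0.0358 rot [ 3.1407 -0.0048 -3.1003]
```

```bash
echo '[{"tx": 0.0006}, {"tx": 0.0005}, {}]' | python3 -m pendant | grep contact
python3 -c "
from h import *
feel(4)"
```

```text
contact_force: [-5.0, -0.3, 4.6]
t 18.65 tip x 0.0700 y 0.0001 z 0.2067 | Fx -5.79 Fy 1.13 Fz 4.16 | T [ 0.06  0.96 -0.05] op 0.0355 rot [ 3.1408e+00 -2.6000e-03 -3.1004e+00]
```

```bash
echo '[{}, {}, {}]' | python3 -m pendant - 8 | grep force
echo '[{}, {}, {}, {}, {}, {}]' | python3 -m pendant 0.07
python3 - <<'E'
from h import *
feel(4)
s=cam('scene')
cv2.imwrite('pics/c4.png',cv2.resize(s['image'][130:250,200:300,::-1],None,fx=5,fy=5,interpolation=2))
E
```

```text
contact_force: [-5.8, -0.1, 4.4]
grip_force: 8.0
time: 19.4
tool_pos: [0.5013, -0.0156, 0.2068]
tool_rot: [3.142, 0.0, -3.1]
contact_force: [0.3, -0.1, -0.3]
opening: 0.0687
grip_force: 0.0
t 19.60 tip x 0.0707 y -0.0002 z 0.2068 | Fx 0.37 Fy -0.20 Fz 0.03 | T [ 0.03  0.02 -0.02] op 0.0702 rot [ 3.1415e+00  2.0000e-04 -3.1004e+00]
```

View pics/c4.png

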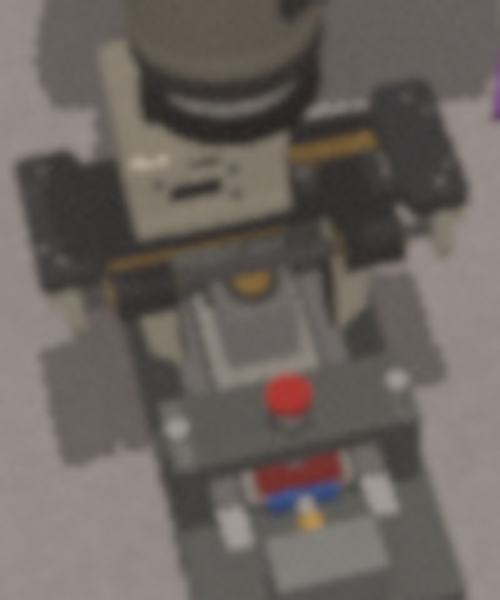

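Released: the forces are zero, the cell is seated under the bridge and square between the rails (body at crop (250,330)), and the stop is intact. I'll retreat straight up and check.

```bash
echo '[{"tz": -0.01}, {"tz": -0.02}, {"tz": -0.025}, {"tz": -0.03}, {"tz": -0.03}, {"tz": -0.03}, {"tz": -0.02}, {}]' | python3 -m pendant | grep -E 'pos|contact'
echo '[{"tx": 0.01, "ty": 0.03}, {"tx": 0.01, "ty": 0.035}, {"tx": 0.01, "ty": 0.035}, {"tx": 0.01, "ty": 0.035}, {"tx": 0.01, "ty": 0.035}, {"tx": 0.01, "ty": 0.03}, {}, {}]' | python3 -m pendant | grep -E 'pos|contact'
python3 - <<'E'
from h import *
t=cam('top');s=cam('scene')
r=lambda c,x,y,w,h:cv2.resize(c['image'][y:y+h,x:x+w,::-1],None,fx=4,fy=4,interpolation=2)
cv2.imwrite('pics/c5.png',np.hstack([r(t,265,140,95,150),r(s,195,120,105,150)]))
def br(c,x,y,w,h):
    m=np.zeros((420,560),np.uint8);m[y:y+h,x:x+w]=cv2.inRange(cv2.cvtColor(c['image'],cv2.COLOR_RGB2HSV),(10,90,70),(30,255,255))[y:y+h,x:x+w]
    k=cv2.moments(m,True);return k['m10']/k['m00'],k['m01']/k['m00']
a,b=br(t,295,200,30,40),br(s,235,165,35,35);p=tri(t,a,s,b);print(a,b,p,bed(p[0]))
E
```

```text
tool_pos: [0.5018, -0.0156, 0.3771]
contact_force: [1.4, -0.4, -0.5]
tool_pos: [0.4321, 0.1829, 0.3716]
contact_force: [-0.2, -1.0, 0.4]
(310.93650793650795, 219.6984126984127) (249.77272727272728, 185.0909090909091) (array([ 0.50027504, -0.01577216,  0.06680802]), [0.0004, 0.0004]) [-0.01825359 -0.00032425]
```

View pics/c5.png

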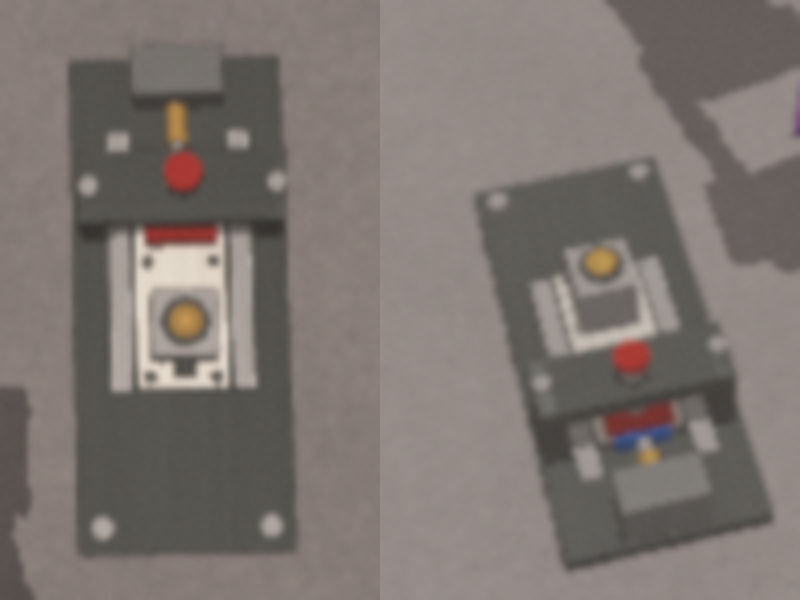

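The top view shows the cell square between the rails, tongue under the toe (red at crop (180,235)), body at (185,325), and nothing touching it. Triangulation puts the tip at 69.7 mm, against 69.6 mm before release, so it held. I'm handing in.

```bash
python3 -c "
from cell import robot
print(robot.hand_in())"
```

```text
the job is handed in; nothing more can be done
None
```

The load cell is seated under the toe, released and still in place, with the tongue on the spring pad at an estimated 4.5 N (inferred from position and arm force, never above about 5 N), and the job is handed in at about 21 s.

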